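Lay out a tapping machine's accessory set for packing

ROBOT

A 6-joint arm with a two-finger parallel gripper is mounted at the origin on the work surface. World frame = base frame: x ahead of the robot, y to its left, z up, the work surface at z = 0. Lengths are in m, angles in degrees, forces in N, time in s.
With the tool pointing down it reaches from about 0.25 to 0.725 m from the base axis. Payload 9.7 kg.
Tool frame: the origin (TCP) lies at the very end of the fingers, on their centre line; the grasp point (between the pads) lies 19 mm behind it; z points along the fingers, y is the direction in which the jaws open and shut (so a half turn about z gives the same grasp; the last joint's range is limited). The gripper opens to 85 mm and grips with 20 to 120 N. Pads are 22 mm wide; open, the fingers measure 114 mm over their backs; the gripper's body (76 mm by 85 mm) begins 54 mm behind the grasp point. The pads swing forward as they close: fully open they stand 13 mm farther back than shut.
Start: joints at [63.885, 4.979, 10.078, 95.1, 0, 90], TCP at [0.242, 0.494, 0.231] pointing down, gripper open.
Joint ranges: [-179.16, 179.16], [-48.56, 103.87], [-65.8, 70.77], [-126.05, 130.52], [-82.76, 87.17], [-180, 180]. Speed limits (degrees/s): [127.2, 127.2, 147.25, 180, 180, 180].

INTERFACE

Orientations are given as [roll, pitch, yaw] about the fixed x, y, z axes, in that order (R = Rz(yaw) Ry(pitch) Rx(roll)).
In Python, from workcell import bot, camera, ticket gives the robot as it stands.
- The arm moves only by the shell command python3 -m jog 'ROWS' [FORCE]. ROWS is a JSON object of lists of equal length, an entry for each row: "turn": the turn, a rotation vector about the world's x, y, z each as a share of 8 degrees, from -1 to 1, a list of three; "delta_pos": the shift along the world's x, y, z each as a share of 50 mm, from -1 to 1, a list of three; "hand": the opening, from -1 (shut) to 1 (fully open). A call has exactly 10 rows; each row shifts and turns the commanded pose from where the row before left it; what a row does not reach is not made up. A row lasts 1/10 s, in which the tool goes at most 50 mm and 8.59 degrees, less where a joint would pass 70% of its speed; a pose out of reach is approached as far as the arm can. A call with a number of a shift or a turn outside -1 to 1 is refused whole. A call with a gripper value outside its range is refused whole. The fingers move at their own pace and stop on an object; FORCE is the grip in N (left out, the last holds). Time passes only in rows, so rows that do not move let the fingers close, or fill a call up. It gives the time, the measured TCP pose, the force and the opening at its end, in the units of the state.
- bot.get_obs(): the state, without advancing time (a new reading comes with each control period).
- camera(name): name is "scene" or "top"; returns a dict with "frame" (384x512x3 uint8, red, green, blue), "range_z" (384x512 float32, m along the optical axis (not along the pixel's ray), 0 where there is no reading), "fx", "fy", "cx", "cy" (pixels), "extrinsics" (4x4, takes a point from world to camera coordinates). Camera axes: x right, y up, looking along -z (the intrinsics and any distortion apply to the point x, -y, -z); pixel columns grow to the right and rows downward; lengths in m; the calibration is good to about 2 mm. A picture is of the moment at which its call begins.
- ticket.job_done(): hands the job in, once; it reports no verdict.
The state is a dict: "time": time; "q": joint angles; "qd": joint speeds; "joint_efforts": joint torques, N m; "ee_pos": TCP position; "tcp_rot": TCP orientation; "wrist_force": force on the tool from outside, world axes, zero at the start; "torque": the same for the moment, N m; "opening": finger opening in m.
Only numpy, scipy, OpenCV 4.12 (cv2) and the standard library are available. Lean on these libraries where they do the work, as an engineer would, in place of code of your own. Each camera call takes 0.05 s, during which the arm holds its last target.

TASK

Lay the four accessories of the tapping machine out on their layout pads for packing, each flat or upright in the middle of the outline that matches it, in packing-list order: first the blue V-block, then the yellow clamp bar, then the brass hex nut, and the tap chuck last. Line the V-block and the clamp bar up with their outlines, set every part down without dropping it, and leave the spray bottle and the rack of taps where they are.

Things in the scene. Friction and masses are not known exactly. Their poses are not given: they have to be found in the camera images.
- vblock: loose steel V-block with blue sides: 60 mm long (its x), 44 mm wide (its y), 40 mm high, with a bare-metal V groove running along x in the top. Origin: centre of the underside; z up. About 0.6 kg. Grip it across its 44 mm width (along its y).
- clamp: loose yellow slotted clamp bar lying flat: 90 mm long (x), 32 mm wide (y), 20 mm thick, with a 12 mm wide slot along x in the middle. Origin: centre of the underside; z up. About 0.3 kg. Grip it across its 32 mm width.
- nut: loose brass hexagonal nut lying flat: 46 mm across flats, 53 mm across corners, 30 mm high, dark bore mark on top. Two of its flats face its +y and -y (so also every 60 degrees). Origin: centre of the underside; z up. About 0.35 kg.
- chuck: loose steel tap chuck standing upright: round body 44 mm in diameter up to 34 mm height, with a red band, then a neck 30 mm in diameter up to 52 mm. Origin: centre of the underside; z up. About 0.4 kg.
- vblock_pad: fixed black rubber pad 105 x 90 mm (x, y), 4 mm thick, with a blue rectangle 68 x 52 mm with a black stripe along it: the V-block's outline, its long side along the pad's x. Origin: centre of the underside, on the table; the top is 4 mm higher. Either way round will do.
- clamp_pad: fixed black rubber pad 125 x 75 mm (x, y), 4 mm thick, with a yellow rectangle 98 x 40 mm with a black slot: the clamp bar's outline, its long side along the pad's x. Origin: centre of the underside, on the table; the top is 4 mm higher. Either way round will do.
- nut_pad: fixed black rubber pad 95 x 95 mm, 4 mm thick, with an orange hexagon 54 mm across flats and a black spot in it: the nut's outline. Origin: centre of the underside, on the table; the top is 4 mm higher. The nut's turn about the vertical does not matter.
- chuck_pad: fixed black rubber pad 90 x 90 mm, 4 mm thick, with a red disc 52 mm in diameter: the tap chuck's outline. Origin: centre of the underside, on the table; the top is 4 mm higher. The chuck's turn does not matter.
- sprayer: bystander, loose: clear spray bottle with a red head, 72 mm in diameter, 202 mm tall, at the right-hand side of the table, outside the parts and pads. Origin: centre of the underside. Leave it alone.
- tap_rack: bystander, loose: wooden block 50 x 130 mm (x, y), 30 mm high, with four steel taps standing in it, 69 mm tall in all, at the left-hand side of the table, outside the parts and pads. Origin: centre of the underside. Leave it alone. (A washer, a small spanner and a marker pen lie fixed among the pads, at most 14 mm tall; the other equipment on the table stands more than 120 mm from any part or pad centre.)
There are look-alikes about, which are no part of the job. What is shaped like the vblock but orange or turquoise is not meant.

How it is judged:
By the outcome, as a careful person would: the job done as asked, in the order asked, and still so for the second after the job is handed in, with the robot touching nothing.
It also fails if it takes over 115 s, if anything falls off the work surface, if the arm or the gripper's body presses on something with over 40 N, if the wrist force passes 120 N, or if a joint passes its speed limit or range.

## Working session

There is one attempt and no reset: what is moved stays moved. The work goes in short steps, Python scripts to look and compute and a shell command to move; the robot and the scene stay as the last step left them, time stands still between calls to the robot, and variables do not carry over. Pictures are saved under pics/ and viewed, and the job is handed in when it is done.

```bash
mkdir -p pics; ls; python3 - <<'E'
from workcell import bot,camera
import cv2,numpy as np
o=bot.get_obs()
print({k:np.round(v,3) for k,v in o.items()})
for n in("scene","top"):
    c=camera(n); cv2.imwrite(f"pics/{n}0.png",cv2.resize(c["frame"][...,::-1],(800,600),interpolation=cv2.INTER_CUBIC))
    np.savez(f"/tmp/{n}0.npz",**c)
    print(n,{k:(v if np.isscalar(v) else np.round(v,3)) for k,v in c.items() if k not in("frame","range_z")})
E
```

```text
pics
{'time': np.float64(0.0), 'q': array([63.885,  5.01 , 10.031, 95.1  , -0.   , 89.999]), 'qd': array([-0.04 , -0.02 ,  0.029, -0.095, -0.038,  0.078]), 'joint_efforts': array([-2.0000e-03, -5.2039e+01,  4.6480e+01,  1.6000e-02, -0.0000e+00,
        0.0000e+00]), 'ee_pos': array([0.242, 0.494, 0.231]), 'tcp_rot': array([-179.92 ,    0.   ,  153.885]), 'wrist_force': array([ 1.121, -0.161,  0.108]), 'torque': array([-0.   , -0.037, -0.026]), 'opening': np.float64(0.085)}
scene {'fx': 487.8104895213529, 'fy': 487.8104895213529, 'cx': 258.66028061036195, 'cy': 194.12413307266536, 'extrinsics': array([[ 0.661,  0.75 , -0.018, -0.318],
       [-0.561,  0.511,  0.651,  0.236],
       [ 0.498, -0.42 ,  0.759, -2.007],
       [ 0.   ,  0.   ,  0.   ,  1.   ]])}
top {'fx': 367.9115420582487, 'fy': 367.9115420582487, 'cx': 252.51993974504447, 'cy': 198.82809926842467, 'extrinsics': array([[ 0.015, -1.   , -0.019,  0.006],
       [ 0.991,  0.012,  0.13 , -0.461],
       [-0.13 , -0.021,  0.991, -1.437],
       [ 0.   ,  0.   ,  0.   ,  1.   ]])}
```

View pics/top0.png

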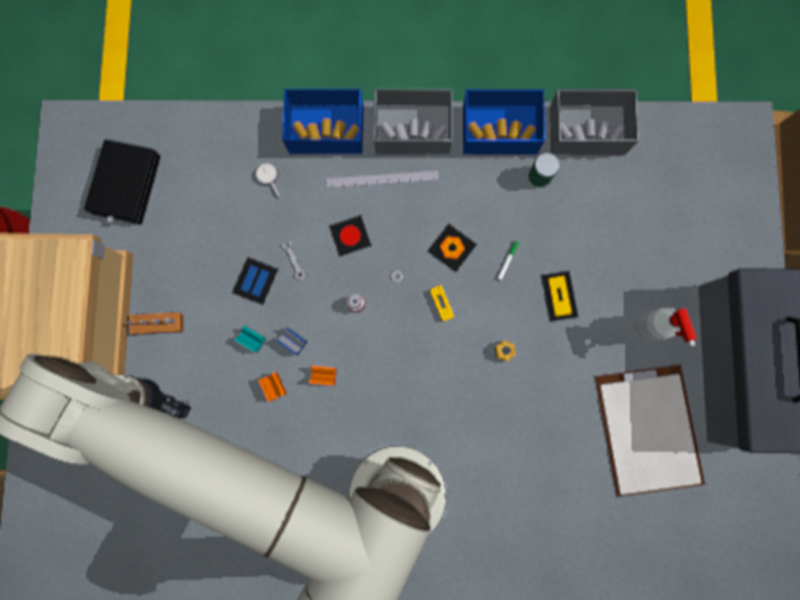

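View pics/scene0.png

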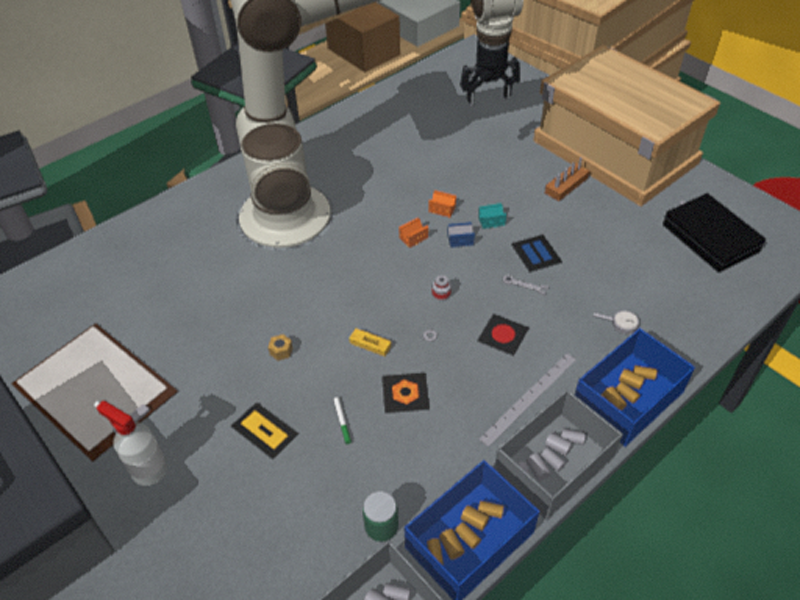

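Candidates for the V-block in the top view (800 px picture):
- blue at (291,341)
- turquoise at (250,340)
- orange at (272,387)
- orange at (322,376)

The one described is the blue block at (291,341), at (460,234) in the scene view. I'll check it in a close crop and measure everything.

```bash
cat > h.py <<'E'
import numpy as np,cv2
def cast(c,u,v,z):
    E=np.asarray(c["extrinsics"]);R=E[:3,:3];t=E[:3,3]
    u=np.atleast_1d(u).astype(float);v=np.atleast_1d(v).astype(float)
    d=np.stack([(u-c["cx"])/c["fx"],-(v-c["cy"])/c["fy"],-np.ones_like(u)],-1)@R
    o=-R.T@t
    return o+d*((z-o[2])/d[:,2])[:,None]
def cloud(c):
    E=np.asarray(c["extrinsics"]);R=E[:3,:3];t=E[:3,3]
    Z=c["range_z"];v,u=np.mgrid[:Z.shape[0],:Z.shape[1]]
    p=np.stack([(u-c["cx"])/c["fx"]*Z,-(v-c["cy"])/c["fy"]*Z,-Z],-1)
    return (p-t)@R
def proj(c,p):
    E=np.asarray(c["extrinsics"]);q=E[:3,:3]@np.asarray(p)+E[:3,3]
    return c["cx"]+c["fx"]*q[0]/-q[2], c["cy"]-c["fy"]*q[1]/-q[2]
def rect(c,m,z):
    "min-area rect, in world xy at height z, of mask; long-side direction"
    ct=max(cv2.findContours(m.astype(np.uint8),0,1)[0],key=cv2.contourArea).reshape(-1,2)
    w=cast(c,ct[:,0],ct[:,1],z)[:,:2]
    (x,y),(a,b),an=cv2.minAreaRect((w*1000).astype(np.float32))
    if a<b:a,b,an=b,a,an+90
    M=cv2.moments((w*1e4).astype(np.float32).reshape(-1,1,2)); 
    return np.round([x,y,a,b,(an+90)%180-90,M["m10"]/M["m00"]/10,M["m01"]/M["m00"]/10],1)
E
python3 - <<'E'
import numpy as np,cv2
from h import *
for n in("top","scene"):
    c=dict(np.load(f"/tmp/{n}0.npz")); P=cloud(c)
    hsv=cv2.cvtColor(c["frame"],cv2.COLOR_RGB2HSV)
    H,S,V=[hsv[...,i].astype(int) for i in range(3)]
    ws=(P[...,0]>.2)&(P[...,0]<.75)&(abs(P[...,1])<.45)&(P[...,2]<.3)
    tab=ws&(S<60); print(n,"table z",np.median(P[...,2][tab]))
    for nm,m in dict(blue=(H>104)&(H<128)&(S>90),yel=(H>21)&(H<32)&(S>150)&(V>120),org=(H>5)&(H<=20)&(S>150),red=((H<5)|(H>174))&(S>150),black=(V<45)).items():
        k,l,st,ce=cv2.connectedComponentsWithStats((m&ws).astype(np.uint8))
        for i in range(1,k):
            if st[i,4]>25:
                q=P[l==i]; print(nm,np.round(ce[i]),st[i,4],"w",np.round(np.median(q,0),3),"zmax",np.percentile(q[:,2],95).round(3))
c=dict(np.load("/tmp/top0.npz"));f=c["frame"]
cv2.imwrite("pics/crop_v.png",cv2.resize(f[195:265,135:235,::-1],None,fx=7,fy=7,interpolation=cv2.INTER_NEAREST))
E
```

```text
top table z 0.0007842246370466452
blue [163. 179.] 266 w [0.541 0.381 0.005] zmax 0.01
blue [189. 214.] 33 w [0.396 0.261 0.04 ] zmax 0.045
blue [183. 222.] 28 w [0.365 0.286 0.039] zmax 0.044
yel [358. 189.] 251 w [ 0.509 -0.414  0.005] zmax 0.01
yel [282. 194.] 162 w [ 0.483 -0.107  0.02 ] zmax 0.026
org [289. 158.] 187 w [ 0.635 -0.135  0.005] zmax 0.011
org [206. 240.] 175 w [0.295 0.192 0.032] zmax 0.043
org [174. 247.] 191 w [0.265 0.319 0.033] zmax 0.043
red [224. 150.] 155 w [0.666 0.134 0.005] zmax 0.01
black [224. 151.] 199 w [0.658 0.136 0.005] zmax 0.01
black [289. 158.] 221 w [ 0.632 -0.135  0.005] zmax 0.01
black [163. 180.] 190 w [0.537 0.384 0.005] zmax 0.01
black [365. 186.] 39 w [ 0.525 -0.441  0.006] zmax 0.011
black [351. 191.] 83 w [ 0.5   -0.386  0.004] zmax 0.008
scene table z -0.0014984393666015567
blue [295. 153.] 113 w [0.4   0.263 0.023] zmax 0.04
blue [343. 161.] 176 w [0.542 0.384 0.003] zmax 0.009
yel [235. 218.] 110 w [ 0.484 -0.112  0.018] zmax 0.022
yel [168. 275.] 228 w [ 0.508 -0.415  0.003] zmax 0.008
org [283. 130.] 208 w [0.274 0.314 0.027] zmax 0.041
org [264. 148.] 210 w [0.297 0.186 0.028] zmax 0.041
org [259. 250.] 179 w [ 0.636 -0.136  0.003] zmax 0.008
red [322. 213.] 138 w [0.667 0.135 0.003] zmax 0.008
black [300.  58.] 28 w [0.228 0.442 0.29 ] zmax 0.299
black [343. 162.] 190 w [0.552 0.379 0.003] zmax 0.008
black [332. 212.] 32 w [0.69  0.168 0.003] zmax 0.007
black [165. 276.] 128 w [ 0.5   -0.437  0.003] zmax 0.007
black [182. 284.] 32 w [ 0.565 -0.403  0.002] zmax 0.009
```

View pics/crop_v.png

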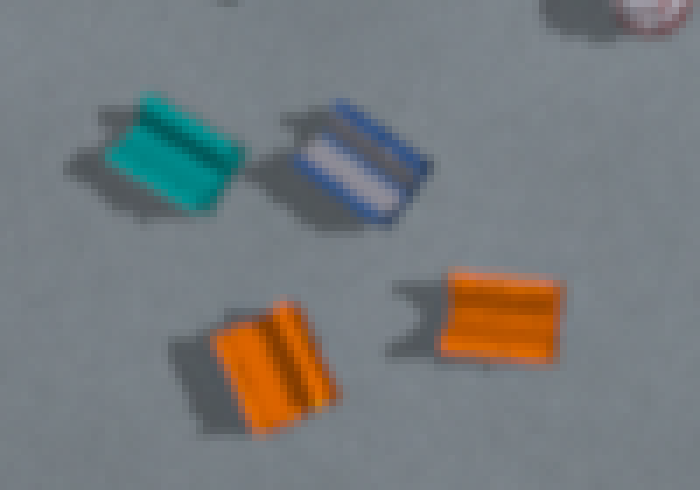

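The blue block with the bare-metal groove at crop (362,162) is the one. The turquoise and orange blocks are one colour all over. Next I'll measure poses.

```bash
cat > meas.py <<'E'
import numpy as np,cv2,sys
from h import *
K=8
def up(c):
    d=dict(c);d["frame"]=cv2.resize(c["frame"],None,fx=K,fy=K,interpolation=cv2.INTER_CUBIC)
    d["fx"]=c["fx"]*K;d["fy"]=c["fy"]*K;d["cx"]=(c["cx"]+.5)*K-.5;d["cy"]=(c["cy"]+.5)*K-.5
    return d
def masks(f):
    hsv=cv2.cvtColor(f,cv2.COLOR_RGB2HSV);H,S,V=[hsv[...,i].astype(int) for i in range(3)]
    return dict(blue=(H>106)&(H<130)&(S>85),yel=(H>20)&(H<34)&(S>120)&(V>90),org=(H>5)&(H<=20)&(S>140),red=((H<6)|(H>172))&(S>130),black=(V<60),brass=(H>14)&(H<30)&(S>70))
def near(c,m,p,r):
    """keep mask within r metres of world p, close gaps, hull"""
    u,v=proj(c,p);R=int(r*c["fx"]/1.45 if c["fx"]<3500 else r*c["fx"]/1.9)
    k=np.zeros(m.shape,np.uint8);cv2.circle(k,(int(u),int(v)),R,1,-1)
    k&=m.astype(np.uint8)
    k=cv2.morphologyEx(k,cv2.MORPH_OPEN,np.ones((5,5)))
    pts=np.argwhere(k)[:,::-1].astype(np.int32)
    if len(pts)==0: return None
    h=cv2.convexHull(pts);o=np.zeros_like(k);cv2.fillPoly(o,[h],1);return o
E
cat > all.py <<'E'
from meas import *
items=[("vpad","blue",(.541,.382,.004),.05,.004),("cpad","yel",(.509,-.414,.004),.065,.004),("npad","org",(.635,-.135,.004),.045,.004),("hpad","red",(.667,.135,.004),.045,.004),
("vpadB","black",(.541,.382,.004),.075,.004),("cpadB","black",(.509,-.414,.004),.08,.004),("npadB","black",(.635,-.135,.004),.075,.004),("hpadB","black",(.667,.135,.004),.075,.004),
("vblock","blue",(.385,.27,.04),.05,.04),("clamp","yel",(.483,-.108,.02),.06,.02),("nut","brass",None,.04,.03),]
for n in("top","scene"):
    c=dict(np.load(f"/tmp/{n}0.npz"));d=up(c);M=masks(d["frame"])
    o=np.asarray(c["extrinsics"]);print(n,"cam at",np.round(-o[:3,:3].T@o[:3,3],3))
    for nm,k,p,r,z in items:
        if p is None: p=(.36,-.265,.03)
        m=near(d,M[k],p,r)
        print(nm, None if m is None else rect(d,m,z))
E
python3 all.py
python3 - <<'E'
from meas import *
for n in("top","scene"):
    c=dict(np.load(f"/tmp/{n}0.npz"));P=cloud(c)
    for nm,p,z,h in(("vblock",(.385,.27),.03,.04),("clamp",(.483,-.108),.013,.02),("nut",(.36,-.265),.02,.03),("chuckbody",(.49,.11),.02,.04),("turq",(.39,.37),.03,.04),("or1",(.27,.317),.03,.04),("or2",(.296,.19),.03,.04)):
        m=(np.hypot(P[...,0]-p[0],P[...,1]-p[1])<.055)&(P[...,2]>z)
        q=P[m];print(n,nm,m.sum(),np.round(np.median(q,0),4),rect(c,m,h), "zmax",q[:,2].max().round(3), "pix",np.round(np.argwhere(m).mean(0)[::-1]))
E
```

```text
top cam at [ 0.27  -0.019  1.484]
vpad [540.6 382.3  79.6  63.  -20.1 540.8 382.1]
cpad [ 509.7 -414.3  106.2   47.     9.6  509.6 -414.4]
npad [ 634.9 -135.    69.9   64.1  -38.9  635.1 -135.3]
hpad [665.5 134.3  61.6  59.6   1.3 665.2 134.5]
vpadB [540.1 382.  101.3  87.4 -20.9 540.1 381.9]
cpadB [ 509.  -412.5  120.4   73.     9.5  509.  -412.6]
npadB [ 634.3 -134.5   91.7   91.   -36.3  634.2 -134.5]
hpadB [664.1 134.9  86.8  85.5 -70.2 664.2 134.9]
vblock [379.7 272.8  66.9  48.6  54.5 379.8 272.9]
clamp [ 484.3 -107.5   92.9   36.2   22.8  484.3 -107.5]
nut [ 363.8 -267.3   53.1   52.5   -0.4  363.7 -267.2]
scene cam at [ 1.342 -0.726  1.364]
vpad [542.3 382.5  76.2  58.7 -20.7 542.4 382.5]
cpad [ 510.  -413.8  102.9   44.8    9.5  510.3 -413.8]
npad [ 635.9 -135.4   64.8   57.   -36.8  636.  -135.1]
hpad [666.2 133.9  54.9  54.8  -7.2 666.3 134.4]
vpadB [544.4 380.4 103.   89.5 -21.  544.3 380.3]
cpadB [ 511.6 -413.6  123.4   74.3    9.6  511.4 -414.1]
npadB [ 637.9 -135.6   93.    92.3   53.2  637.9 -135.6]
hpadB [667.9 133.3  88.4  87.8 -69.8 667.9 133.5]
vblock [397.2 262. 
[... 1000 characters left out ...]
zmax 0.048 pix [295. 148.]
scene clamp 169 [ 0.4872 -0.1105  0.0186] [ 489.5 -112.6   90.8   37.6   22.7  489.9 -110.5] zmax 0.027 pix [236. 218.]
scene nut 140 [ 0.3674 -0.2708  0.0274] [ 368.  -271.4   53.2   46.2    0.8  369.4 -271.4] zmax 0.036 pix [178. 220.]
scene chuckbody 123 [0.4932 0.1054 0.0374] [492.2 104.2  63.6  43.7 -42.4 491.5 105.8] zmax 0.057 pix [282. 183.]
scene turq 98 [0.3872 0.3795 0.0353] [380.6 382.5  59.5  25.5  61.2 378.5 384.3] zmax 0.044 pix [315. 135.]
scene or1 85 [0.2719 0.3198 0.0361] [268.9 326.6  63.9  24.2  26.7 267.5 328.3] zmax 0.045 pix [283. 128.]
scene or2 89 [0.2872 0.187  0.0363] [287.4 187.2  69.4  22.1  89.8 286.2 186.1] zmax 0.046 pix [263. 146.]
```

```bash
cat > cl.py <<'E'
from meas import *
def fp(c,p,r,zmin=.01,zmax=.09):
    P=cloud(c);m=(np.hypot(P[...,0]-p[0],P[...,1]-p[1])<r)&(P[...,2]>zmin)&(P[...,2]<zmax)
    k,l,st,ce=cv2.connectedComponentsWithStats(m.astype(np.uint8));i=1+st[1:,4].argmax();q=P[l==i]
    (x,y),(a,b),an=cv2.minAreaRect((q[:,:2]*1000).astype(np.float32))
    if a<b:a,b,an=b,a,an+90
    return np.round([x,y,a,b,(an+90)%180-90],1),len(q)
if __name__=="__main__":
  for n in("top","scene"):
    c=dict(np.load(f"/tmp/{n}0.npz"))
    for nm,p,r in(("vblock",(.382,.274),.052),("clamp",(.485,-.109),.06),("nut",(.365,-.269),.05),("chuck",(.48,.113),.05),("turq",(.386,.38),.05),("or1",(.27,.32),.05),("or2",(.29,.19),.05)):
        print(n,nm,*fp(c,p,r))
E
python3 cl.py; python3 - <<'E'
import numpy as np,cv2
o=[]
for n,r,k in(("top",(185,240,165,215),8),("scene",(125,180,265,325),8)):
    f=np.load(f"/tmp/{n}0.npz")["frame"];a,b,c,d=r
    o.append(cv2.resize(f[a:b,c:d,::-1],(400,440),interpolation=cv2.INTER_CUBIC))
cv2.imwrite("pics/crop2.png",np.hstack(o))
E
```

```text
top vblock [382.  273.8  61.1  44.2  55.3] 183
top clamp [ 485.6 -108.5   88.9   32.7   23.1] 162
top nut [ 364.3 -268.6   47.8   45.9    5.4] 130
top chuck [481.7 113.2  42.2  39.7  46.5] 100
top turq [386.7 380.9  61.4  43.9  60.3] 187
top or1 [265.8 318.9  59.9  46.   26.5] 198
top or2 [296.5 191.9  60.2  43.6  85.9] 180
scene vblock [384.  271.9  60.6  58.8  57.2] 203
scene clamp [ 487.4 -109.2   92.7   37.3   23.4] 203
scene nut [ 368.  -269.9   56.5   48.8    4.2] 172
scene chuck [488.7 105.9  44.2  38.4  28.4] 140
scene turq [391.3 378.9  62.4  60.3  60.1] 204
scene or1 [269.  319.7  63.4  61.9  23.9] 198
scene or2 [300.7 189.7  65.1  53.7  81.9] 211
```

View pics/crop2.png

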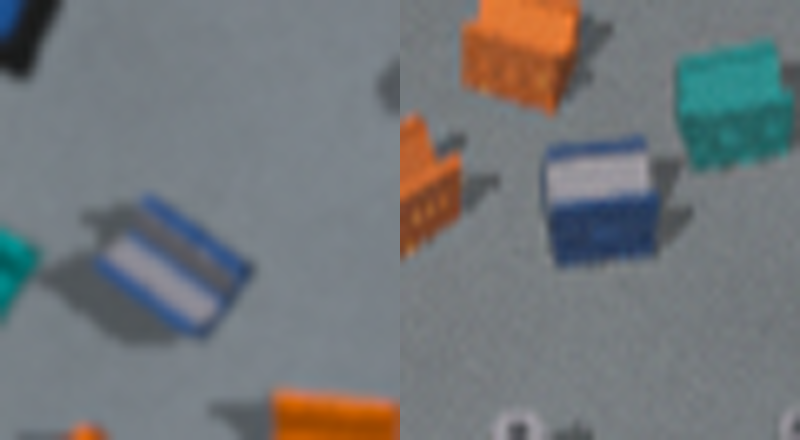

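```bash
python3 -m jog '{"delta_pos":[[0.28,-0.44,-0.16],[0.28,-0.44,-0.16],[0.28,-0.44,-0.16],[0.28,-0.44,-0.16],[0.28,-0.44,-0.16],[0.28,-0.44,-0.16],[0.28,-0.44,-0.16],[0.28,-0.44,-0.16],[0.28,-0.44,-0.16],[0.28,-0.44,-0.16]],"turn":[[0,0,1],[0,0,1],[0,0,1],[0,0,1],[0,0,1],[0,0,1],[0,0,1],[0,0,1],[0,0,1],[0,0,1]],"hand":[1,1,1,1,1,1,1,1,1,1]}' 40; python3 -c "
from workcell import bot
o=bot.get_obs();print(o['q'].round(1),o['ee_pos'],o['tcp_rot'])"
```

```text
time: 1.1
ee_pos: [0.3824, 0.2728, 0.1507]
tcp_rot: [180.0, -0.0, -125.8]
wrist_force: [0.6, 0.7, -0.9]
opening: 0.0855
[ 35.5  -6.9 -10.5  86.4  -0.  -18.7] [0.38239684 0.27279265 0.15067191] [ 1.79992120e+02 -2.55315411e-02 -1.25783474e+02]
```

```bash
python3 -m jog '{"delta_pos":[[0,0,-0.4],[0,0.01,-0.4],[0,0,-0.4],[0,0,-0.4],[0,0,-0.4],[0,0,-0.4],[0,0,-0.3],[0,0,-0.17],[0,0,0],[0,0,0]],"turn":[[0,0,0.14],[0,0,0],[0,0,0],[0,0,0],[0,0,0],[0,0,0],[0,0,0],[0,0,0],[0,0,0],[0,0,0]],"hand":[1,1,1,1,1,1,1,1,1,1]}' 40
python3 - <<'E'
from workcell import camera
import cv2,numpy as np
o=[]
for n,r in(("top",(180,240,160,220)),("scene",(110,190,250,330))):
    f=camera(n)["frame"];a,b,c,d=r
    o.append(cv2.resize(f[a:b,c:d,::-1],(400,400),interpolation=cv2.INTER_CUBIC))
cv2.imwrite("pics/g1.png",np.hstack(o))
E
```

```text
time: 2.1
ee_pos: [0.3823, 0.2744, 0.0083]
tcp_rot: [-180.0, 0.0, -125.0]
wrist_force: [0.3, -0.1, 1.0]
opening: 0.0851
```

View pics/g1.png

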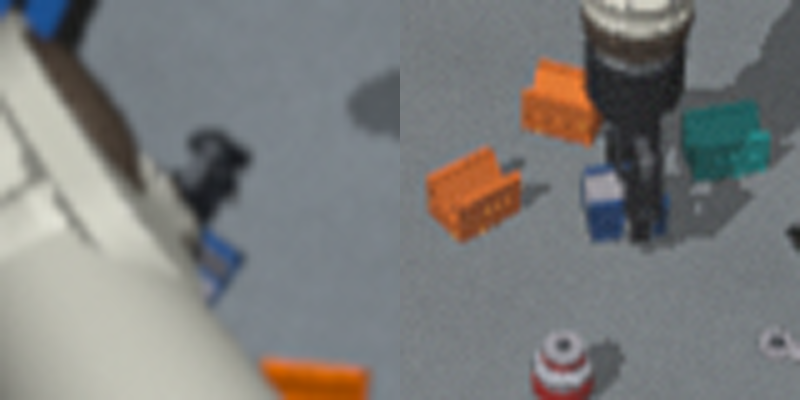

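The scene half at (640,210) shows the open fingers straddling the blue block. The neighbours are clear. I'll close the gripper.

```bash
python3 -m jog '{"delta_pos":[[0,0,0],[0,0,0],[0,0,0],[0,0,0],[0,0,0],[0,0,0],[0,0,0],[0,0,0],[0,0,0],[0,0,0]],"turn":[[0,0,0],[0,0,0],[0,0,0],[0,0,0],[0,0,0],[0,0,0],[0,0,0],[0,0,0],[0,0,0],[0,0,0]],"hand":[-1,-1,-1,-1,-1,-1,-1,-1,-1,-1]}' 50
```

```text
time: 3.2
ee_pos: [0.3821, 0.2746, 0.0083]
tcp_rot: [180.0, 0.0, -125.0]
wrist_force: [-2.6, 0.2, 5.6]
opening: 0.0433
```

```bash
python3 -m jog '{"delta_pos":[[0,0,0.2],[0,0,0.3],[0,0,0.4],[0,0,0.4],[0.2,0.14,0.1],[0.5,0.34,0],[0.5,0.34,0],[0.5,0.34,0],[0.5,0.34,0],[0.4,0.26,0]],"turn":[[0,0,0],[0,0,0],[0,0,0],[0,0,0],[0,0,-0.6],[0,0,-0.9],[0,0,-0.9],[0,0,-0.9],[0,0,-0.9],[0,0,-0.9]],"hand":[-1,-1,-1,-1,-1,-1,-1,-1,-1,-1]}'
python3 -m jog '{"delta_pos":[[0.4,0.26,0],[0.19,0.14,0],[0,0,0],[0,0,0],[0,0,0],[0,0,0],[0,0,0],[0,0,0],[0,0,0],[0,0,0]],"turn":[[0,0,-0.9],[0,0,-0.9],[0,0,-0.9],[0,0,-0.9],[0,0,-0.74],[0,0,0],[0,0,0],[0,0,0],[0,0,0],[0,0,0]],"hand":[-1,-1,-1,-1,-1,-1,-1,-1,-1,-1]}'
```

```text
time: 4.2
ee_pos: [0.5129, 0.3627, 0.0766]
tcp_rot: [-179.9, -0.1, -166.1]
wrist_force: [0.9, 0.5, -6.9]
opening: 0.0433
time: 5.2
ee_pos: [0.5416, 0.3823, 0.0778]
tcp_rot: [-180.0, -0.0, 159.5]
wrist_force: [-0.2, 0.5, -7.7]
opening: 0.0435
```

```bash
python3 -m jog '{"delta_pos":[[0,0,-0.2],[0,0,-0.2],[0,0,-0.2],[0,0,-0.2],[0,0,-0.2],[0,0,-0.12],[0,0,0],[0,0,0],[0,0,0],[0,0,0]],"turn":[[0,0,0],[0,0,0],[0,0,0],[0,0,0],[0,0,0],[0,0,0],[0,0,0],[0,0,0],[0,0,0],[0,0,0]],"hand":[-1,-1,-1,-1,-1,-1,-1,-1,-1,-1]}'
python3 - <<'E'
from workcell import camera
import cv2,numpy as np
o=[]
for n,r in(("top",(150,210,130,190)),("scene",(115,195,310,390))):
    cc=camera(n);np.savez(f"/tmp/{n}1.npz",**cc);f=cc["frame"];a,b,c,d=r
    o.append(cv2.resize(f[a:b,c:d,::-1],(400,400),interpolation=cv2.INTER_CUBIC))
cv2.imwrite("pics/g2.png",np.hstack(o))
E
```

```text
time: 6.2
ee_pos: [0.5419, 0.3826, 0.0225]
tcp_rot: [180.0, 0.0, 159.5]
wrist_force: [0.5, -0.2, -6.9]
opening: 0.0435
```

View pics/g2.png

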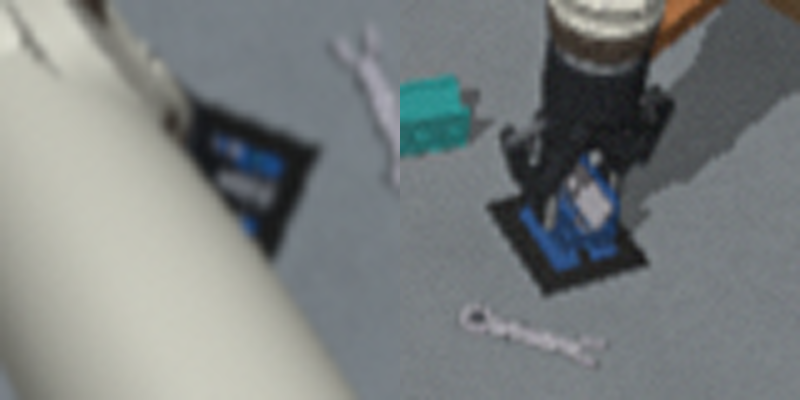

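```bash
python3 -m jog '{"delta_pos":[[0,0,-0.05],[0,0,-0.05],[0,0,-0.05],[0,0,-0.04],[0,0,-0.02],[0,0,0],[0,0,0],[0,0,0],[0,0,0],[0,0,0]],"turn":[[0,0,0],[0,0,0],[0,0,0],[0,0,0],[0,0,0],[0,0,0],[0,0,0],[0,0,0],[0,0,0],[0,0,0]],"hand":[-1,-1,-1,-1,-1,-1,-1,-1,-1,-1]}'
```

```text
time: 7.3
ee_pos: [0.5415, 0.3823, 0.0124]
tcp_rot: [180.0, 0.0, 159.5]
wrist_force: [-4.4, -3.0, 2.2]
opening: 0.043
```

```bash
python3 -m jog '{"delta_pos":[[0,0,0],[0,0,0],[0,0,0],[0,0,0],[0,0,0.2],[0,0,0.4],[0,0,0.5],[0,0,0.5],[-0.3,-0.4,0.5],[-0.4,-0.6,0.3]],"turn":[[0,0,0],[0,0,0],[0,0,0],[0,0,0],[0,0,0],[0,0,0],[0,0,0],[0,0,0],[0,0,0],[0,0,0]],"hand":[0.3,0.6,0.8,0.8,0.8,1,1,1,1,1]}'
python3 -m jog '{"delta_pos":[[0,-0.7,0],[0,-0.8,0],[0,-0.8,0],[0,-0.8,0],[0,-0.8,0],[0,-0.8,0],[0,-0.8,0],[0,-0.8,0],[0,-0.8,0],[0,-0.6,0]],"turn":[[0,0,0],[0,0,0],[0,0,0],[0,0,0],[0,0,0],[0,0,0],[0,0,0],[0,0,0],[0,0,0],[0,0,0]],"hand":[1,1,1,1,1,1,1,1,1,1]}'
python3 - <<'E'
from workcell import camera,bot
from cl import *
o=[]
for n,r in(("top",(150,210,130,190)),("scene",(115,195,310,390))):
    cc=camera(n);np.savez(f"/tmp/{n}2.npz",**cc);f=cc["frame"];a,b,c,d=r
    o.append(cv2.resize(f[a:b,c:d,::-1],(400,400),interpolation=cv2.INTER_CUBIC))
    print(n,"vblock",*fp(cc,(.541,.382),.055,.015)); M=masks(up(cc)["frame"]);print(rect(up(cc),near(up(cc),M["black"],(.541,.382,.004),.075),.004))
    print("clamp",*fp(cc,(.485,-.109),.06))
cv2.imwrite("pics/g3.png",np.hstack(o)); print(bot.get_obs()["q"].round(1))
E
```

```text
time: 8.3
ee_pos: [0.507, 0.333, 0.1337]
tcp_rot: [179.9, 0.1, 159.5]
wrist_force: [0.4, -0.6, 1.0]
opening: 0.0852
time: 9.3
ee_pos: [0.5065, -0.0548, 0.1324]
tcp_rot: [180.0, 0.1, 159.4]
wrist_force: [0.8, 0.3, -0.2]
opening: 0.0853
top vblock [541.4 383.6  60.   46.5 -20.9] 197
[539.4 382.2 102.6  91.8 -20.8 539.  382.2]
clamp [ 450.4 -137.9    0.     0.     0. ] 1
scene vblock [543.2 382.7  71.7  50.3 -18.4] 203
[542.2 380.4 108.6  91.1 -19.3 545.8 373.8]
clamp [ 487.1 -109.8   92.3   37.7   23.9] 205
[-6.2 -1.4 -7.5 83.9 -0.  14.5]
```

View pics/g3.png

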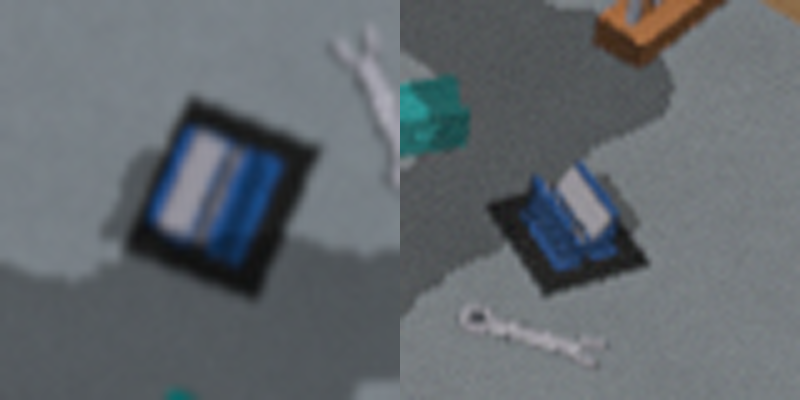

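The V-block sits within about 1 mm of its outline and parallel to it (-20.9° against -20.8°). Next is the clamp bar.

```bash
python3 -m jog '{"delta_pos":[[-0.08,-0.2,0],[-0.08,-0.2,0],[-0.08,-0.2,0],[-0.08,-0.2,0],[-0.09,-0.28,-0.1],[0,0,-0.3],[0,0,-0.4],[0,0,-0.4],[0,0,-0.3],[0,0,0]],"turn":[[0,0,0.9],[0,0,0.9],[0,0,0.9],[0,0,0.9],[0,0,0.9],[0,0,0.97],[0,0,0],[0,0,0],[0,0,0],[0,0,0]],"hand":[1,1,1,1,1,1,1,1,1,1]}'
python3 - <<'E'
from workcell import camera,bot
from cl import *
o=[]
for n,r in(("top",(165,225,250,310)),("scene",(180,250,200,270))):
    cc=camera(n);f=cc["frame"];a,b,c,d=r
    o.append(cv2.resize(f[a:b,c:d,::-1],(400,400),interpolation=cv2.INTER_CUBIC))
cv2.imwrite("pics/g4.png",np.hstack(o)); print(bot.get_obs()["q"].round(1))
E
```

```text
time: 10.4
ee_pos: [0.4851, -0.106, 0.0547]
tcp_rot: [179.9, -0.1, -156.7]
wrist_force: [0.1, 0.9, -0.0]
opening: 0.0854
[-12.3  -1.9 -16.2  75.6   0.  -35.6]
```

View pics/g4.png

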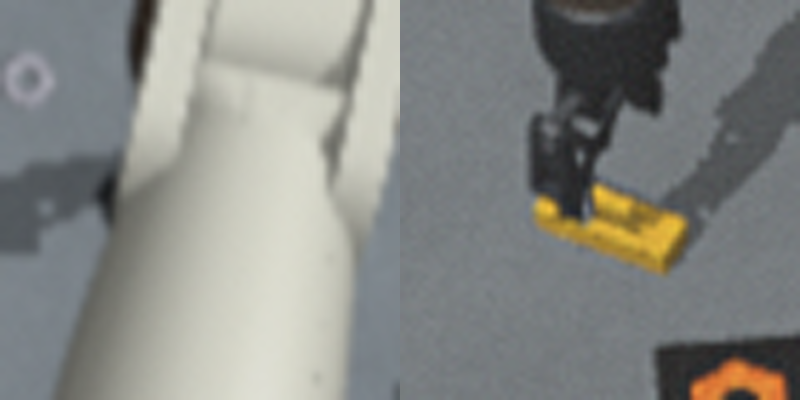

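The view shows the gripper above the bar and square to it. I'll correct 3 mm in y and go down.

```bash
python3 -m jog '{"delta_pos":[[0.02,-0.06,-0.1],[0,0,-0.3],[0,0,-0.3],[0,0,-0.2],[0,0,-0.1],[0,0,0],[0,0,0],[0,0,0],[0,0,0],[0,0,0]],"turn":[[0,0,0],[0,0,0],[0,0,0],[0,0,0],[0,0,0],[0,0,0],[0,0,0],[0,0,0],[0,0,0],[0,0,0]],"hand":[1,1,1,1,1,1,1,1,1,1]}'
python3 -m jog '{"delta_pos":[[0,0,0],[0,0,0],[0,0,0],[0,0,0],[0,0,0],[0,0,0],[0,0,0],[0,0,0],[0,0,0],[0,0,0]],"turn":[[0,0,0],[0,0,0],[0,0,0],[0,0,0],[0,0,0],[0,0,0],[0,0,0],[0,0,0],[0,0,0],[0,0,0]],"hand":[-1,-1,-1,-1,-1,-1,-1,-1,-1,-1]}' 45
```

```text
time: 11.5
ee_pos: [0.4873, -0.1097, 0.0066]
tcp_rot: [-180.0, 0.0, -156.8]
wrist_force: [0.3, -0.5, -0.6]
opening: 0.0855
time: 12.5
ee_pos: [0.4872, -0.1097, 0.0065]
tcp_rot: [-180.0, 0.0, -156.8]
wrist_force: [-0.8, 0.4, 6.4]
opening: 0.031
```

```bash
python3 -m jog '{"delta_pos":[[0,0,0.2],[0,0,0.3],[0,0,0.4],[0,0,0.4],[0,-0.3,0.1],[0.05,-0.5,0],[0.05,-0.6,0],[0.05,-0.6,0],[0.05,-0.6,0],[0.05,-0.6,0]],"turn":[[0,0,0],[0,0,0],[0,0,0],[0,0,0],[0,0,-0.2],[0,0,-0.3],[0,0,-0.3],[0,0,-0.3],[0,0,-0.3],[0,0,-0.3]],"hand":[-1,-1,-1,-1,-1,-1,-1,-1,-1,-1]}'
python3 -m jog '{"delta_pos":[[0.05,-0.6,0],[0.05,-0.6,0],[0.05,-0.6,0],[0.05,-0.6,0],[0.02,-0.49,0],[0,0,0],[0,0,0],[0,0,-0.2],[0,0,-0.2],[0,0,0]],"turn":[[0,0,0],[0,0,0],[0,0,0],[0,0,0],[0,0,0],[0,0,0],[0,0,0],[0,0,0],[0,0,0],[0,0,0]],"hand":[-1,-1,-1,-1,-1,-1,-1,-1,-1,-1]}'
```

```text
time: 13.5
ee_pos: [0.4991, -0.2717, 0.0761]
tcp_rot: [180.0, -0.0, -170.5]
wrist_force: [0.5, -0.2, -2.2]
opening: 0.031
time: 14.5
ee_pos: [0.5098, -0.4127, 0.0539]
tcp_rot: [179.9, -0.1, -170.3]
wrist_force: [-0.3, 0.8, -3.4]
opening: 0.031
```

```bash
python3 -m jog '{"delta_pos":[[0.014,-0.02,-0.1],[0,0,-0.2],[0,0,-0.15],[0,0,-0.1],[0,0,-0.06],[0,0,0],[0,0,0],[0,0,0],[0,0,0],[0,0,0]],"turn":[[0,0,0],[0,0,0],[0,0,0],[0,0,0],[0,0,0],[0,0,0],[0,0,0],[0,0,0],[0,0,0],[0,0,0]],"hand":[-1,-1,-1,-1,-1,-1,-1,-1,-1,-1]}'
python3 - <<'E'
from workcell import camera,bot
from cl import *
o=[]
for n,r in(("top",(160,220,330,390)),("scene",(235,315,125,205))):
    cc=camera(n);f=cc["frame"];a,b,c,d=r
    o.append(cv2.resize(f[a:b,c:d,::-1],(400,400),interpolation=cv2.INTER_CUBIC))
cv2.imwrite("pics/g5.png",np.hstack(o)); print(bot.get_obs()["q"].round(1))
E
```

```text
time: 15.5
ee_pos: [0.5114, -0.4152, 0.026]
tcp_rot: [-180.0, 0.0, -170.4]
wrist_force: [-0.6, -0.3, -3.2]
opening: 0.0309
[-39.1  20.6   5.8  75.1  -0.  -48.7]
```

View pics/g5.png

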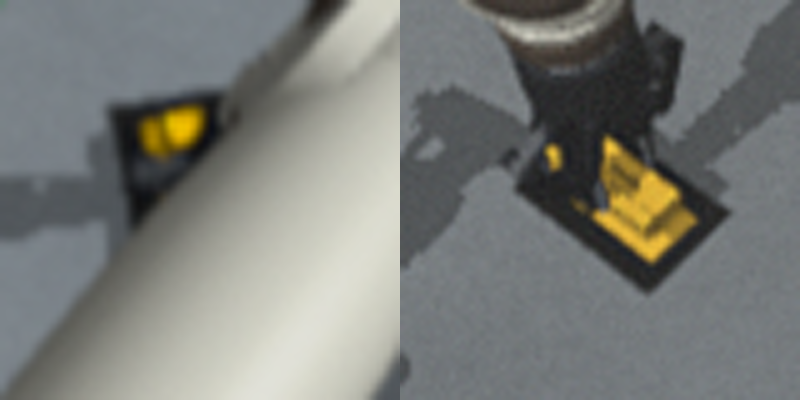

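The bar hangs parallel over the yellow outline, at about (640,185) in the scene half. I'll make a 1 mm correction and lower it gently.

```bash
python3 -m jog '{"delta_pos":[[-0.018,0.022,-0.06],[0,0,-0.06],[0,0,-0.06],[0,0,-0.06],[0,0,-0.04],[0,0,-0.02],[0,0,-0.01],[0,0,0],[0,0,0],[0,0,0]],"turn":[[0,0,0],[0,0,0],[0,0,0],[0,0,0],[0,0,0],[0,0,0],[0,0,0],[0,0,0],[0,0,0],[0,0,0]],"hand":[-1,-1,-1,-1,-1,-1,-1,-1,-1,-1]}'
```

```text
time: 16.6
ee_pos: [0.5104, -0.4141, 0.0106]
tcp_rot: [-180.0, 0.0, -170.4]
wrist_force: [-1.5, 1.1, 2.2]
opening: 0.0311
```

```bash
python3 -m jog '{"delta_pos":[[0,0,0],[0,0,0],[0,0,0],[0,0,0],[0,0,0.2],[0,0,0.4],[0,0,0.5],[0,0,0.5],[-0.3,0.5,0.4],[-0.5,0.8,0]],"turn":[[0,0,0],[0,0,0],[0,0,0],[0,0,0],[0,0,0],[0,0,0],[0,0,0],[0,0,0],[0,0,0],[0,0,0]],"hand":[0.1,0.4,0.7,0.8,0.8,1,1,1,1,1]}'
python3 -m jog '{"delta_pos":[[-0.2,0.8,0],[-0.2,0.8,0],[-0.2,0.8,0],[-0.2,0.8,0],[-0.2,0.8,0],[0,0.2,0],[0,0,0],[0,0,0],[0,0,0],[0,0,0]],"turn":[[0,0,0],[0,0,0],[0,0,0],[0,0,0],[0,0,0],[0,0,0],[0,0,0],[0,0,0],[0,0,0],[0,0,0]],"hand":[1,1,1,1,1,1,1,1,1,1]}'
python3 - <<'E'
from workcell import camera,bot
from cl import *
o=[]
for n,r in(("top",(160,220,330,390)),("scene",(235,315,125,205))):
    cc=camera(n);np.savez(f"/tmp/{n}3.npz",**cc);f=cc["frame"];a,b,c,d=r
    o.append(cv2.resize(f[a:b,c:d,::-1],(400,400),interpolation=cv2.INTER_CUBIC))
    print(n,"clamp",*fp(cc,(.510,-.414),.065,.012));u=up(cc); M=masks(u["frame"]);print(rect(u,near(u,M["black"],(.51,-.414,.004),.08),.004))
    print("nut",*fp(cc,(.365,-.269),.05))
# nut contour crop (initial images)
c=dict(np.load("/tmp/top0.npz"));s=dict(np.load("/tmp/scene0.npz"))
o2=[cv2.resize(c["frame"][208:240,307:339,::-1],(400,400),interpolation=cv2.INTER_CUBIC),cv2.resize(s["frame"][200:240,158:198,::-1],(400,400),interpolation=cv2.INTER_CUBIC)]
cv2.imwrite("pics/g6.png",np.hstack(o));cv2.imwrite("pics/nut.png",np.hstack(o2))
E
```

```text
time: 17.6
ee_pos: [0.4718, -0.3504, 0.1138]
tcp_rot: [-179.8, 0.2, -170.4]
wrist_force: [-0.4, 1.1, 0.9]
opening: 0.0857
time: 18.6
ee_pos: [0.4205, -0.14, 0.1101]
tcp_rot: [180.0, -0.0, -170.4]
wrist_force: [0.2, -0.2, -0.9]
opening: 0.0852
top clamp [ 510.4 -414.8   89.6   36.7    8.2] 175
[ 509.  -412.5  120.4   73.     9.6  509.  -412.6]
nut [ 364.7 -270.    47.    43.4  -28.3] 122
scene clamp [ 510.8 -414.6   92.7   34.7    9.5] 250
[ 511.6 -413.8  123.1   74.     9.6  511.6 -414. ]
nut [ 367.3 -270.8   51.8   48.9  -44.7] 170
```

View pics/g6.png

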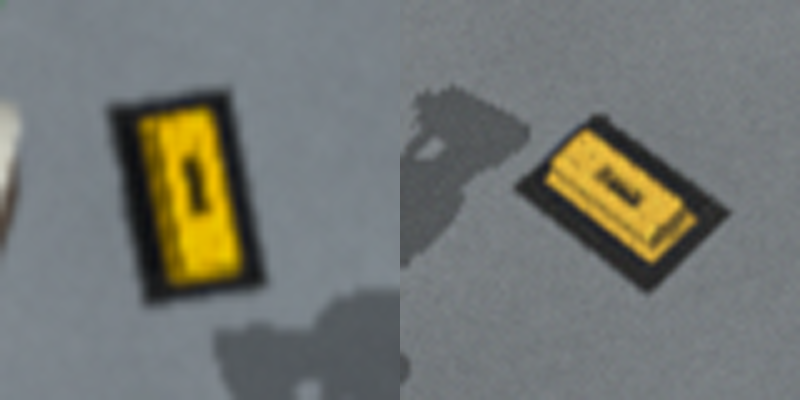

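View pics/nut.png

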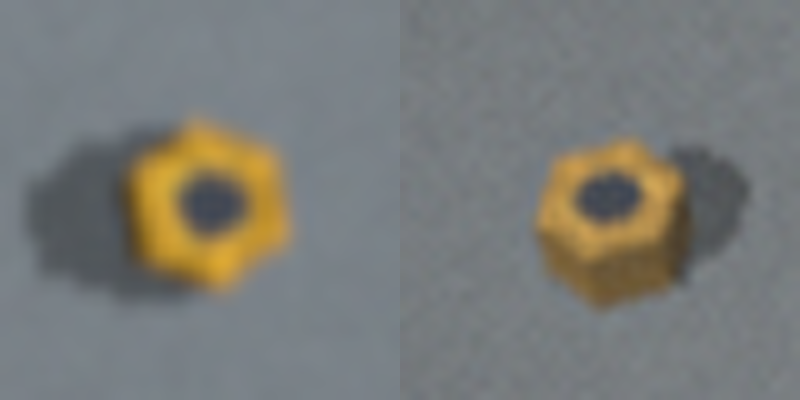

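The clamp bar is centred within about 1 mm and parallel. The nut crop shows corners at (197,118) and (222,293), so one pair of flats faces about 97°. That suits the present gripper yaw within 2°.

```bash
python3 -m jog '{"delta_pos":[[-0.2,-0.5,0],[-0.2,-0.5,0],[-0.2,-0.5,0],[-0.25,-0.5,0],[-0.25,-0.59,0],[0,0,-0.3],[0,0,-0.4],[0,0,-0.3],[0,0,0],[0,0,0]],"turn":[[0,0,-0.25],[0,0,0],[0,0,0],[0,0,0],[0,0,0],[0,0,0],[0,0,0],[0,0,0],[0,0,0],[0,0,0]],"hand":[1,1,1,1,1,1,1,1,1,1]}'
python3 - <<'E'
from workcell import camera,bot
from cl import *
o=[]
for n,r in(("top",(194,254,293,353)),("scene",(180,260,138,218))):
    cc=camera(n);f=cc["frame"];a,b,c,d=r
    o.append(cv2.resize(f[a:b,c:d,::-1],(400,400),interpolation=cv2.INTER_CUBIC))
cv2.imwrite("pics/g7.png",np.hstack(o))
E
```

```text
time: 19.7
ee_pos: [0.3654, -0.2682, 0.0602]
tcp_rot: [180.0, -0.0, -172.3]
wrist_force: [0.2, 0.2, -0.0]
opening: 0.0856
```

View pics/g7.png

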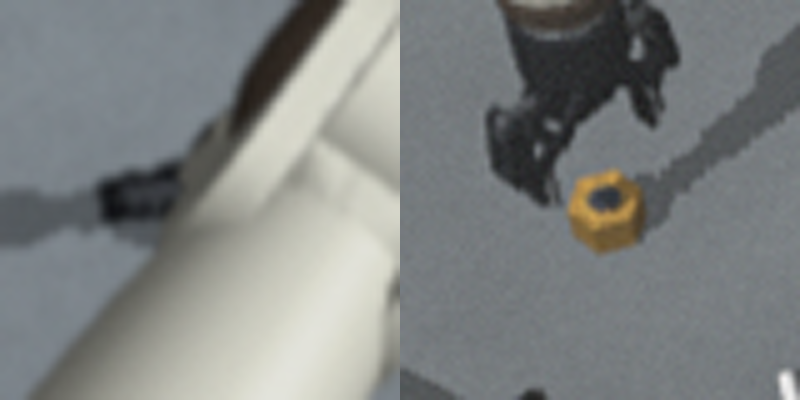

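The gripper is centred above the nut. I'll go down and grip.

```bash
python3 -m jog '{"delta_pos":[[0,-0.03,-0.1],[0,0,-0.3],[0,0,-0.3],[0,0,-0.2],[0,0,-0.14],[0,0,0],[0,0,0],[0,0,0],[0,0,0],[0,0,0]],"turn":[[0,0,0],[0,0,0],[0,0,0],[0,0,0],[0,0,0],[0,0,0],[0,0,0],[0,0,0],[0,0,0],[0,0,0]],"hand":[1,1,1,1,1,1,1,1,1,1]}'
python3 -m jog '{"delta_pos":[[0,0,0],[0,0,0],[0,0,0],[0,0,0],[0,0,0],[0,0,0],[0,0,0],[0,0,0],[0,0,0],[0,0,0]],"turn":[[0,0,0],[0,0,0],[0,0,0],[0,0,0],[0,0,0],[0,0,0],[0,0,0],[0,0,0],[0,0,0],[0,0,0]],"hand":[-1,-1,-1,-1,-1,-1,-1,-1,-1,-1]}' 45
```

```text
time: 20.8
ee_pos: [0.3656, -0.2702, 0.0086]
tcp_rot: [-180.0, 0.0, -172.4]
wrist_force: [-0.1, 1.1, 0.1]
opening: 0.0856
time: 21.8
ee_pos: [0.3655, -0.2701, 0.0085]
tcp_rot: [-180.0, 0.0, -172.4]
wrist_force: [-0.7, 1.4, 6.6]
opening: 0.0447
```

```bash
python3 -m jog '{"delta_pos":[[0,0,0.2],[0,0,0.3],[0,0,0.4],[0,0,0.3],[0.3,0.15,0.1],[0.5,0.25,0],[0.5,0.25,0],[0.6,0.3,0],[0.6,0.3,0],[0.6,0.3,0]],"turn":[[0,0,0],[0,0,0],[0,0,0],[0,0,0],[0,0,0],[0,0,0],[0,0,0],[0,0,0],[0,0,0],[0,0,0]],"hand":[-1,-1,-1,-1,-1,-1,-1,-1,-1,-1]}'
python3 -m jog '{"delta_pos":[[0.6,0.3,0],[0.6,0.3,0],[0.6,0.3,0],[0.4,0.2,0],[0.1,0.05,0],[0,0,0],[0,0,-0.1],[0,0,-0.2],[0,0,-0.2],[0,0,0]],"turn":[[0,0,0],[0,0,0],[0,0,0],[0,0,0],[0,0,0],[0,0,0],[0,0,0],[0,0,0],[0,0,0],[0,0,0]],"hand":[-1,-1,-1,-1,-1,-1,-1,-1,-1,-1]}'
```

```text
time: 22.8
ee_pos: [0.5214, -0.1918, 0.0733]
tcp_rot: [180.0, -0.0, -172.4]
wrist_force: [-1.3, -1.3, -3.2]
opening: 0.0448
time: 23.8
ee_pos: [0.6338, -0.1352, 0.0459]
tcp_rot: [179.9, -0.2, -172.4]
wrist_force: [-0.4, 0.3, -4.2]
opening: 0.0451
```

```bash
python3 -m jog '{"delta_pos":[[0,0,-0.1],[0,0,-0.1],[0,0,-0.1],[0,0,-0.06],[0,0,0],[0,0,0],[0,0,0],[0,0,0],[0,0,0],[0,0,0]],"turn":[[0,0,0],[0,0,0],[0,0,0],[0,0,0],[0,0,0],[0,0,0],[0,0,0],[0,0,0],[0,0,0],[0,0,0]],"hand":[-1,-1,-1,-1,-1,-1,-1,-1,-1,-1]}'
python3 - <<'E'
from workcell import camera,bot
from cl import *
o=[]
for n,r in(("top",(128,188,260,320)),("scene",(210,290,219,299))):
    cc=camera(n);f=cc["frame"];a,b,c,d=r
    o.append(cv2.resize(f[a:b,c:d,::-1],(400,400),interpolation=cv2.INTER_CUBIC))
cv2.imwrite("pics/g8.png",np.hstack(o))
E
```

```text
time: 24.8
ee_pos: [0.6354, -0.1351, 0.0304]
tcp_rot: [-180.0, 0.0, -172.4]
wrist_force: [0.3, 0.7, -3.4]
opening: 0.0454
```

View pics/g8.png

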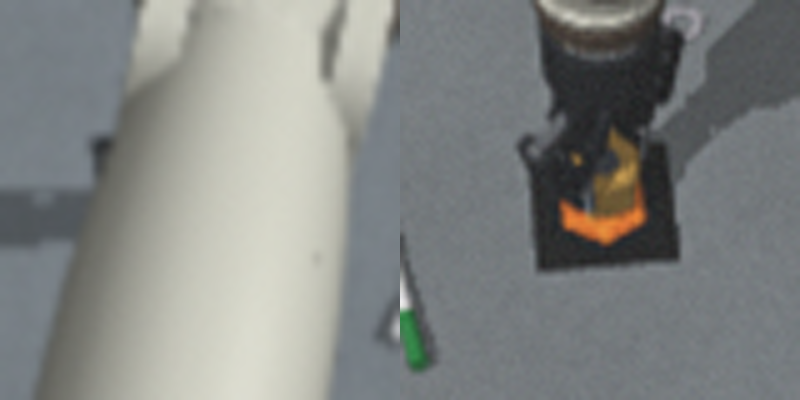

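The nut hangs over the orange hexagon at about (605,190) in the scene half. I'll lower it 18 mm.

```bash
python3 -m jog '{"delta_pos":[[0,0,-0.08],[0,0,-0.08],[0,0,-0.06],[0,0,-0.05],[0,0,-0.04],[0,0,-0.03],[0,0,-0.02],[0,0,0],[0,0,0],[0,0,0]],"turn":[[0,0,0],[0,0,0],[0,0,0],[0,0,0],[0,0,0],[0,0,0],[0,0,0],[0,0,0],[0,0,0],[0,0,0]],"hand":[-1,-1,-1,-1,-1,-1,-1,-1,-1,-1]}'
```

```text
time: 25.9
ee_pos: [0.6354, -0.1351, 0.0126]
tcp_rot: [-180.0, 0.0, -172.4]
wrist_force: [-2.7, 0.4, 1.3]
opening: 0.0451
```

```bash
python3 -m jog '{"delta_pos":[[0,0,0],[0,0,0],[0,0,0],[0,0,0],[0,0,0.2],[0,0,0.4],[0,0,0.5],[0,0,0.5],[-0.5,0.5,0.4],[-0.6,0.8,0.3]],"turn":[[0,0,0],[0,0,0],[0,0,0],[0,0,0],[0,0,0],[0,0,0],[0,0,0],[0,0,0],[0,0,0],[0,0,0]],"hand":[0.3,0.6,0.8,0.8,0.8,1,1,1,1,1]}'
python3 -m jog '{"delta_pos":[[-0.8,0.5,0],[-0.8,0.5,0],[-0.8,0.3,0],[-0.4,0,0],[0,0,0],[0,0,0],[0,0,0],[0,0,0],[0,0,0],[0,0,0]],"turn":[[0,0,0],[0,0,0],[0,0,0],[0,0,0],[0,0,0],[0,0,0],[0,0,0],[0,0,0],[0,0,0],[0,0,0]],"hand":[1,1,1,1,1,1,1,1,1,1]}'
python3 - <<'E'
from workcell import camera,bot
from cl import *
o=[]
for n,r in(("top",(128,188,260,320)),("scene",(210,290,219,299))):
    cc=camera(n);np.savez(f"/tmp/{n}4.npz",**cc);f=cc["frame"];a,b,c,d=r
    o.append(cv2.resize(f[a:b,c:d,::-1],(400,400),interpolation=cv2.INTER_CUBIC))
    print(n,"nut",*fp(cc,(.635,-.135),.05,.014));u=up(cc); M=masks(u["frame"]);print(rect(u,near(u,M["black"],(.635,-.135,.004),.075),.004))
    P=cloud(cc);q=P[(np.hypot(P[...,0]-.482,P[...,1]-.112)<.045)&(P[...,2]>.006)&(P[...,2]<.09)]
    print("chuck",len(q),*fp(cc,(.482,.112),.045)); 
    for z in(.01,.03,.042): 
        t=q[q[:,2]>z]; print(z,cv2.minEnclosingCircle((t[:,:2]*1000).astype(np.float32)))
    o.append(cv2.resize(f[165:225,195:255,::-1] if n=="top" else f[150:210,255:315,::-1],(400,400),interpolation=cv2.INTER_CUBIC))
cv2.imwrite("pics/g9.png",cv2.resize(np.vstack([np.hstack(o[::2]),np.hstack(o[1::2])]),(600,600)))
E
```

```text
time: 26.9
ee_pos: [0.5819, -0.0725, 0.1285]
tcp_rot: [-180.0, 0.1, -172.5]
wrist_force: [0.5, 0.7, 1.5]
opening: 0.0855
time: 27.9
ee_pos: [0.4419, -0.0069, 0.1264]
tcp_rot: [180.0, -0.0, -172.4]
wrist_force: [-0.1, 0.0, 0.7]
opening: 0.0855
top nut [ 635.1 -133.8   51.5   46.7  -51.9] 130
[ 634.  -134.1   92.5   91.1  -36.4  634.2 -135.1]
chuck 110 [482.1 113.5  42.6  40.8  51.5] 104
0.01 ((480.8646240234375, 115.68035888671875), 24.690988540649414)
0.03 ((482.54638671875, 114.34587097167969), 21.33658218383789)
0.042 ((481.2736511230469, 112.6307373046875), 15.60521411895752)
scene nut [ 636.3 -136.2   49.7   48.3   66.6] 187
[ 637.6 -135.6   92.6   92.4   53.2  637.8 -135.7]
chuck 156 [488.  108.5  44.3  40.6  45.9] 143
0.01 ((487.9988098144531, 111.1701889038086), 24.533756256103516)
0.03 ((488.7471008300781, 108.499755859375), 21.466279983520508)
0.042 ((484.0201416015625, 109.10623931884766), 17.203317642211914)
```

View pics/g9.png

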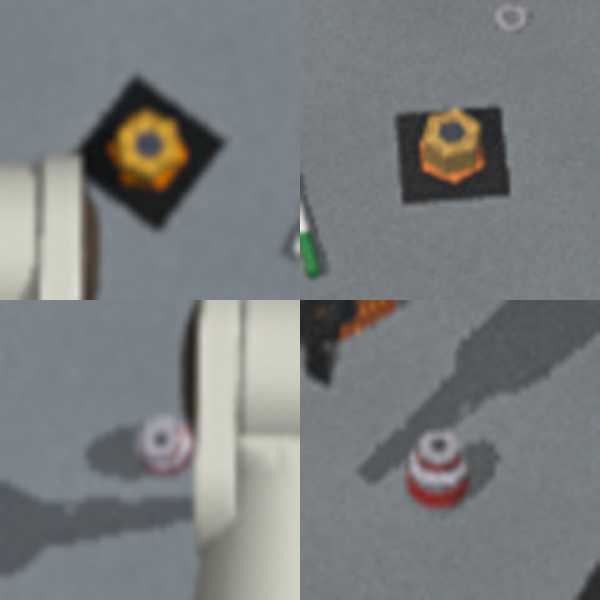

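```bash
python3 - <<'E'
from cl import *
for n,r in(("top",(182,203,216,238)),("scene",(172,184,275,290))):
    c=dict(np.load(f"/tmp/{n}0.npz"));u=up(c);a,b,d,e=[K*x for x in r]
    g=cv2.cvtColor(u["frame"],cv2.COLOR_RGB2GRAY)
    # bore: darkest blob near expected pixel
    p=proj(u,(.483,.111,.052));R=3.0*K
    yy,xx=np.mgrid[:g.shape[0],:g.shape[1]];m=(np.hypot(xx-p[0],yy-p[1])<R)
    t=g[m].min()+20; k=m&(g<t); k=k.astype(np.uint8)
    nn,l,st,ce=cv2.connectedComponentsWithStats(k);print(n,np.array(p)/K,[(ce[i]/K,st[i,4]/K**2,cast(u,ce[i][0],ce[i][1],.052)[0].round(4)) for i in range(1,nn)])
E
```

```text
top [227.74867358 192.59619246] [(array([227.13674497, 192.8397651 ]), np.float64(2.328125), array([0.482 , 0.1134, 0.052 ]))]
scene [282.13970639 179.33698876] [(array([282.76574074, 178.95740741]), np.float64(2.109375), array([0.4832, 0.114 , 0.052 ]))]
```

Nut check: it sits within about 1-2 mm of the hexagon centre in both views and lies flat. The two cameras put the chuck's bore at (0.4826, 0.1137). Next I'll move over it.

```bash
python3 -m jog '{"delta_pos":[[0.16,0.5,0],[0.16,0.5,0],[0.16,0.5,0],[0.16,0.5,0],[0.17,0.41,0],[0,0,0],[0,0,-0.3],[0,0,-0.3],[0,0,-0.2],[0,0,0]],"turn":[[0,0,0],[0,0,0],[0,0,0],[0,0,0],[0,0,0],[0,0,0],[0,0,0],[0,0,0],[0,0,0],[0,0,0]],"hand":[1,1,1,1,1,1,1,1,1,1]}'
python3 - <<'E'
from workcell import camera,bot
from cl import *
o=[]
for n,r in(("top",(165,225,195,255)),("scene",(145,215,250,320))):
    cc=camera(n);f=cc["frame"];a,b,c,d=r
    o.append(cv2.resize(f[a:b,c:d,::-1],(400,400),interpolation=cv2.INTER_CUBIC))
cv2.imwrite("pics/g10.png",np.hstack(o))
E
```

```text
time: 29.0
ee_pos: [0.4809, 0.1129, 0.0843]
tcp_rot: [-180.0, -0.2, -172.4]
wrist_force: [-0.5, 0.4, 0.6]
opening: 0.0854
```

View pics/g10.png

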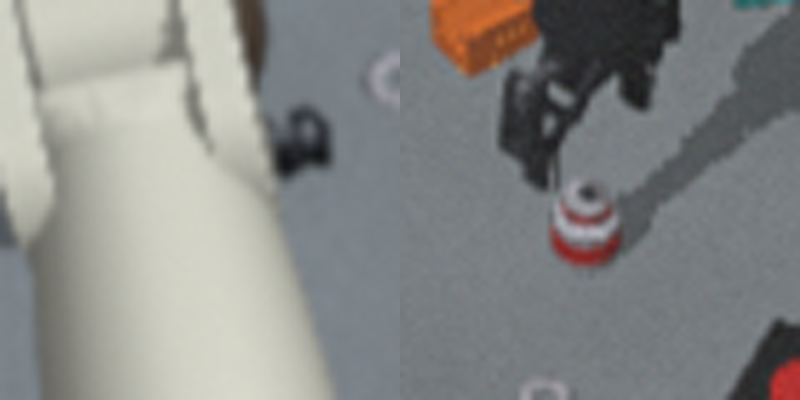

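```bash
python3 -m jog '{"delta_pos":[[0,0,-0.1],[0,0,-0.3],[0,0,-0.3],[0,0,-0.3],[0,0,-0.3],[0,0,-0.17],[0,0,-0.05],[0,0,0],[0,0,0],[0,0,0]],"turn":[[0,0,0],[0,0,0],[0,0,0],[0,0,0],[0,0,0],[0,0,0],[0,0,0],[0,0,0],[0,0,0],[0,0,0]],"hand":[1,1,1,1,1,1,1,1,1,1]}'
python3 -m jog '{"delta_pos":[[0,0,0],[0,0,0],[0,0,0],[0,0,0],[0,0,0],[0,0,0],[0,0,0],[0,0,0],[0,0,0],[0,0,0]],"turn":[[0,0,0],[0,0,0],[0,0,0],[0,0,0],[0,0,0],[0,0,0],[0,0,0],[0,0,0],[0,0,0],[0,0,0]],"hand":[-1,-1,-1,-1,-1,-1,-1,-1,-1,-1]}' 45
```

```text
time: 30.1
ee_pos: [0.4826, 0.1139, 0.0113]
tcp_rot: [180.0, 0.1, -172.4]
wrist_force: [0.4, 0.9, 1.3]
opening: 0.0853
time: 31.1
ee_pos: [0.4824, 0.1137, 0.0112]
tcp_rot: [-180.0, 0.0, -172.4]
wrist_force: [-2.9, -1.2, 5.8]
opening: 0.0427
```

```bash
python3 -m jog '{"delta_pos":[[0,0,0.2],[0,0,0.3],[0,0,0.4],[0,0,0.2],[0.2,0,0],[0.4,0.05,0],[0.5,0.06,0],[0.5,0.06,0],[0.5,0.06,0],[0.5,0.06,0]],"turn":[[0,0,0],[0,0,0],[0,0,0],[0,0,0],[0,0,0],[0,0,0],[0,0,0],[0,0,0],[0,0,0],[0,0,0]],"hand":[-1,-1,-1,-1,-1,-1,-1,-1,-1,-1]}'
python3 -m jog '{"delta_pos":[[0.5,0.06,0],[0.4,0.05,0],[0.17,0.02,0],[0,0,0],[0,0,-0.1],[0,0,-0.2],[0,0,-0.2],[0,0,-0.1],[0,0,0],[0,0,0]],"turn":[[0,0,0],[0,0,0],[0,0,0],[0,0,0],[0,0,0],[0,0,0],[0,0,0],[0,0,0],[0,0,0],[0,0,0]],"hand":[-1,-1,-1,-1,-1,-1,-1,-1,-1,-1]}'
python3 - <<'E'
from workcell import camera,bot
from cl import *
o=[]
for n,r in(("top",(120,180,195,255)),("scene",(170,250,280,360))):
    cc=camera(n);f=cc["frame"];a,b,c,d=r
    o.append(cv2.resize(f[a:b,c:d,::-1],(400,400),interpolation=cv2.INTER_CUBIC))
cv2.imwrite("pics/g11.png",np.hstack(o))
E
```

```text
time: 32.1
ee_pos: [0.6134, 0.1283, 0.0644]
tcp_rot: [-180.0, -0.1, -172.4]
wrist_force: [-0.0, 1.0, -3.4]
opening: 0.0426
time: 33.1
ee_pos: [0.6655, 0.1347, 0.0357]
tcp_rot: [-180.0, 0.0, -172.4]
wrist_force: [-0.1, 0.4, -3.8]
opening: 0.0424
```

View pics/g11.png

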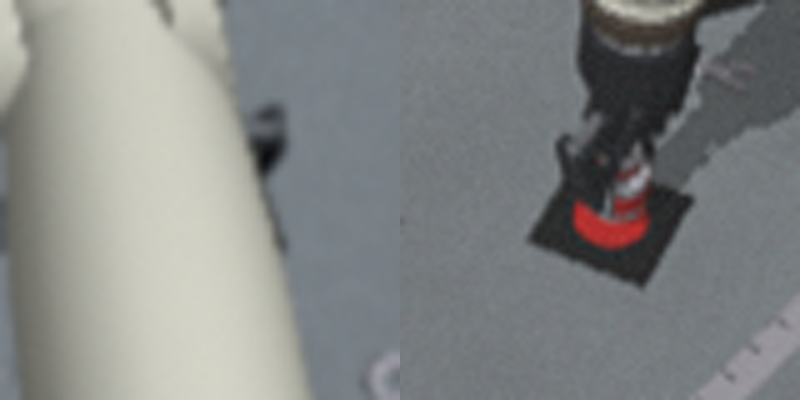

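The chuck hangs upright over the red disc at about (625,190) in the scene half. I'll lower it about 20 mm.

```bash
python3 -m jog '{"delta_pos":[[0,0,-0.08],[0,0,-0.1],[0,0,-0.08],[0,0,-0.06],[0,0,-0.04],[0,0,-0.03],[0,0,-0.02],[0,0,0],[0,0,0],[0,0,0]],"turn":[[0,0,0],[0,0,0],[0,0,0],[0,0,0],[0,0,0],[0,0,0],[0,0,0],[0,0,0],[0,0,0],[0,0,0]],"hand":[-1,-1,-1,-1,-1,-1,-1,-1,-1,-1]}'
```

```text
time: 34.2
ee_pos: [0.6657, 0.1348, 0.0153]
tcp_rot: [-180.0, 0.0, -172.4]
wrist_force: [-0.7, -0.3, -2.6]
opening: 0.0421
```

```bash
python3 -m jog '{"delta_pos":[[0,0,-0.01],[0,0,-0.01],[0,0,0],[0,0,0],[0,0,0],[0,0,0],[0,0,0],[0,0,0],[0,0,0],[0,0,0]],"turn":[[0,0,0],[0,0,0],[0,0,0],[0,0,0],[0,0,0],[0,0,0],[0,0,0],[0,0,0],[0,0,0],[0,0,0]],"hand":[-1,-1,-1,-1,-1,-1,-1,-1,-1,-1]}'
```

```text
time: 35.2
ee_pos: [0.6658, 0.1348, 0.0153]
tcp_rot: [180.0, 0.1, -172.4]
wrist_force: [-3.7, -1.5, 4.2]
opening: 0.0427
```

Contact is made: the wrist force rose from -3.8 to +4.2 N. I'll release, go up and check.

```bash
python3 -m jog '{"delta_pos":[[0,0,0],[0,0,0],[0,0,0],[0,0,0],[0,0,0.2],[0,0,0.4],[0,0,0.5],[0,0,0.5],[0,0,0.5],[-0.4,-0.3,0.4]],"turn":[[0,0,0],[0,0,0],[0,0,0],[0,0,0],[0,0,0],[0,0,0],[0,0,0],[0,0,0],[0,0,0],[0,0,0]],"hand":[0.3,0.6,0.8,0.8,0.8,1,1,1,1,1]}'
python3 -m jog '{"delta_pos":[[-0.8,-0.5,0],[-0.8,-0.5,0],[-0.8,-0.5,0],[-0.8,-0.5,0],[-0.6,-0.2,0],[0,0,0],[0,0,0],[0,0,0],[0,0,0],[0,0,0]],"turn":[[0,0,0],[0,0,0],[0,0,0],[0,0,0],[0,0,0],[0,0,0],[0,0,0],[0,0,0],[0,0,0],[0,0,0]],"hand":[1,1,1,1,1,1,1,1,1,1]}'
python3 - <<'E'
from workcell import camera,bot
from cl import *
for n in("top","scene"):
    c=camera(n);cv2.imwrite(f"pics/fin_{n}.png",cv2.resize(c["frame"][...,::-1],(800,600),interpolation=cv2.INTER_CUBIC))
    for nm,p,r,z in(("vblock",(.541,.382),.055,.015),("clamp",(.510,-.414),.065,.012),("nut",(.635,-.135),.05,.014),("chuck",(.666,.134),.045,.014)): print(n,nm,*fp(c,p,r,z))
    u=up(c);g=cv2.cvtColor(u["frame"],cv2.COLOR_RGB2GRAY);p=proj(u,(.666,.1345,.056))
    yy,xx=np.mgrid[:g.shape[0],:g.shape[1]];m=(np.hypot(xx-p[0],yy-p[1])<3*K);k=(m&(g<g[m].min()+20)).astype(np.uint8)
    nn,l,st,ce=cv2.connectedComponentsWithStats(k);print("bore",[cast(u,*ce[i],.056)[0].round(4) for i in range(1,nn)])
E
```

```text
time: 36.2
ee_pos: [0.6468, 0.1208, 0.1408]
tcp_rot: [180.0, 0.1, -172.3]
wrist_force: [-0.6, -0.2, 0.5]
opening: 0.0853
time: 37.2
ee_pos: [0.4561, 0.0101, 0.1389]
tcp_rot: [180.0, -0.0, -172.3]
wrist_force: [-0.4, 0.2, 0.2]
opening: 0.0854
top vblock [541.7 383.7  59.9  46.9 -20.2] 198
top clamp [ 509.9 -411.4   90.5   37.8   10.3] 180
top nut [ 635.5 -133.4   51.6   46.5  -51.3] 125
top chuck [665.2 134.3  42.7  39.9  -4.2] 106
bore [array([0.6654, 0.1362, 0.056 ])]
scene vblock [544.3 381.7  67.4  49.  -19.5] 201
scene clamp [ 511.9 -414.8   93.7   34.7   10.8] 261
scene nut [ 637.6 -136.1   54.4   45.2  -49.2] 189
scene chuck [669.2 129.8  41.6  41.2  48. ] 159
bore [array([0.6667, 0.1359, 0.056 ])]
```

View pics/fin_top.png

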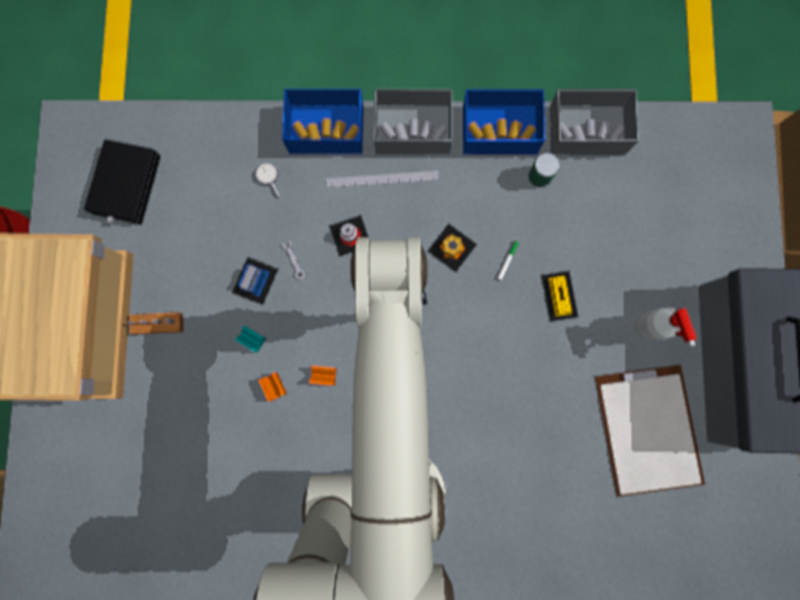

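View pics/fin_scene.png

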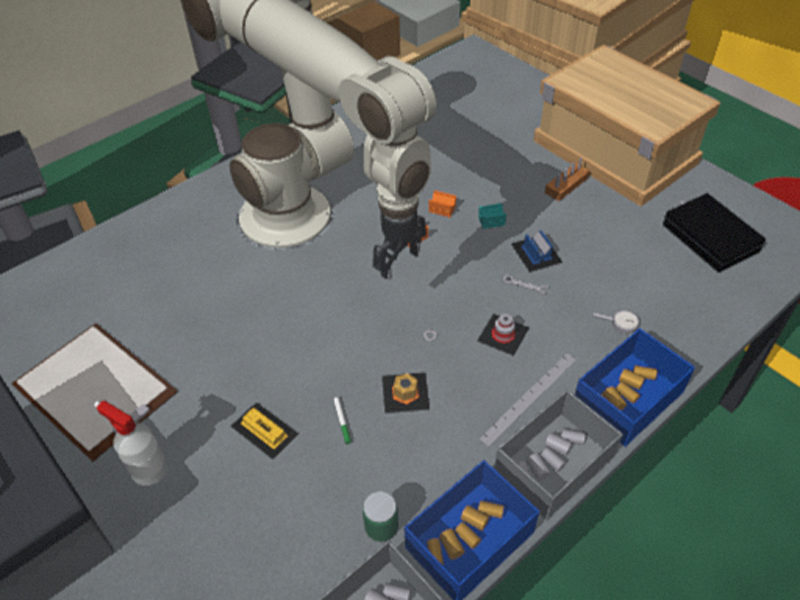

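All four parts stand on their pads: V-block at (256,280), clamp bar at (560,295), nut at (452,247) and chuck at (349,235) in the top view. The spray bottle at (665,323) and the tap rack at (155,323) have not moved. Handing in.

```bash
python3 -c "
from workcell import ticket
print(ticket.job_done())"
```

```text
the job is handed in; nothing more can be done
None
```

I placed the blue V-block, yellow clamp bar, brass nut and tap chuck on their pads in that order. Each was lowered until the wrist force showed contact before release. The job took about 37 s, and the gripper was clear of everything when I handed it in.

**Last checks:**
- **Centring:** in most checks the part centres came out within about 1–2 mm of their outline centres.
- **Alignment:** the V-block read -20.2° from the top camera and -19.5° from the scene camera, against a pad at about -20.8°. The clamp bar read 10.3° and 10.8°, against a pad at 9.6°.
- **Bystanders:** the spray bottle, the tap rack and the orange and turquoise look-alikes appear unmoved in the final pictures.

**Where the checks disagreed:**
- **Camera offset:** the two cameras differ by 1–4 mm in places. The scene camera sees mostly the near sides of the parts, so its centres are biased.
- **Clamp bar:** the final top-camera depth reading put it about 3 mm off in y. The three other readings were within 1–2 mm.
- **Chuck:** the bore put it about 1.5 mm off-centre in y, and the top-camera footprint put it dead centre. The scene-camera footprint read about 5 mm off, which I put down to the same bias.

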